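# Slide a board under the inspection hood and hold its sprung lid just below balance

### The job

Push the board carrier along its rail by its post until it clicks down into the detent under the inspection hood. Then take the hood's sprung lid by its bar, raise it past its balance point without letting it spring up to its stop, and ease it back so that you hold it still a few degrees below the balance point. Finish while still holding the lid there, with the board still in its detent and the four loose things near the rig left alone.

Things in the scene. Friction and masses are not known exactly. Their poses are not given: they have to be found in the camera images.
- rig: Fixed rail slide with inspection hood. Origin on the bench under the hood's middle. Its -x side faces the robot (yaw near 0). Rail along the rig's y, -320 to +125 mm, 126 wide, 30 high; lips hold the carrier down, it only slides; push it towards +y. Hood: grey open frame, x -75 to 75, y -89 to 89 mm, top (lid shut) 106 mm; the carrier passes below its cross bars (76 mm clear).
- station (a point): Point on the rail's middle line under the hood's middle, 9 mm above the bench: the carrier's origin lies here (within 1 mm) when the carrier sits in its detent. Axes as the rig's.
- carrier: Aluminium plate 100 x 220 mm with a circuit board fixed on it, about 0.5 kg, slick. Origin under the board's centre at the underside of its 4 ball feet; y along the rail. Starts 80 to 140 mm short of the station. Origin 12 mm above the bench on the rail, 9 mm when the balls have dropped into the detent (drawn in from about 3 mm). 5 to 10 N push it out again; an end stop 50 mm beyond.
- push_post (a point): Top of the black upright post, 16 mm in diameter, on the carrier's tail, on its middle line 140 mm behind (-y of) its origin. It stands 58 mm above the plate, top 82 mm above the bench. In the detent it is 51 mm outside the hood's frame. Push it from its -y side or pinch it.
- lid (a joint): Lid angle, rad: 0 shut (level), grows as the near edge rises, stop at 1.45. Balance point 0.95: below it the spring-assisted lid falls shut, above it springs up by itself. Lifting the bar takes about 1.6 N when shut, 0.3 N 0.1 rad from balance. Past balance: stay at least 0.04 above it for 0.2 s or more; above 1.35 counts as sprung up. A few degrees below: 0.02 to 0.22 below, say 0.85.
- lid_hinge (a point): Middle of the lid's hinge axis: at rig x +75 mm, 106 mm above the bench; fixed to the rig, axis along the rig's y.
- lid_bar (a point): Middle of the lid's round grip bar, 10 mm in diameter, 124 long, parallel to the rig's y, 195 mm from the hinge axis; 35 mm free between it and the lid's edge, its two arms 108 mm apart inside. Lid shut: rig x -120 mm, 106 mm above the bench. At angle a: rig x 75 - 195 cos a, height 106 + 195 sin a. It can turn between gripping fingers.
- balance_mark (a point): Small pin on the fixed grey disc (radius 45 mm) round the hinge on the hood's +y side, 36 mm from the hinge axis. The lid's thin dark pointer, in the lid's plane, covers this pin when the lid is at its balance point.
- mouse: Red and black computer mouse, 100 x 61 x 36 mm, loose bystander in front of the rig; origin at its underside.
- screwdriver: Small screwdriver with red handle, 157 mm long, 19 mm thick, loose bystander; origin at its underside.
- white_jar: White jar with blue lid, 59 mm wide, 49 mm high, loose bystander behind the rig; origin at its underside.
- solder_reel: Solder reel with blue flanges, 56 mm wide, 33 mm high, loose bystander to the right of the rail; origin at its underside.

How it is judged:
By the outcome, as a careful person would: the job done as asked, in the order asked, and still so for the second after the job is handed in, while the arm keeps its last pose, push and grip.
It also fails if it takes over 53 s, if anything falls off the work surface, if the arm or the gripper's body presses on something with over 40 N, if the wrist force passes 120 N, or if a joint passes its speed limit or range.

### The arm

A 6-joint arm with a two-finger parallel gripper is mounted at the origin on the work surface; the furniture and walls round the work are solid. World frame = base frame: x ahead of the robot, y to its left, z up, the work surface at z = 0. Lengths are in mm, angles in degrees, forces in N, time in s.
With the tool pointing down it reaches from about 225 to 875 mm from the base axis. Payload 3.4 kg.
Tool frame: the origin (TCP) lies midway between the tips of the shut fingers; the grasp point (between the pads) lies 19 mm behind it; z points along the fingers, y is the line along which they close (so a half turn about z gives the same grasp; the last joint's range is limited). The gripper opens to 85 mm and grips with 20 to 120 N. Pads are 22 mm wide; open, the fingers measure 114 mm over their backs; the gripper's body (76 mm by 85 mm) begins 54 mm behind the grasp point. The pads swing forward as they close: fully open they stand 13 mm farther back than shut.
Start: joints at [-73.453, 15.808, 86.224, -0, 77.962, -6.933], TCP at [229.097, -527.425, 231.328] pointing down, gripper open.
Joint ranges: [-165.64, 165.64], [-43.16, 119.46], [12.63, 154.43], [-67.54, 247.53], [6.08, 155.33], [-154.97, 154.97]. Speed limits (degrees/s): [147.25, 147.25, 180, 180, 180, 180].

### API

Orientations are given as a 3x3 rotation matrix whose columns are the frame's x, y, z axes.
In Python, from station import state, imaging, workorder gives the robot as it stands.
- The arm moves only by the tool jog_arm, never from a script. Its argument "moves" is a list of rows, each a list of 5 numbers: the shift along the world's x, y, z in units of 20 mm (1.0 is 20 mm), then the turn about the world's z in units of 8 degrees (1.0 is 8 degrees), then the gripper command: -1 is fully open, 1 is shut, values between are in proportion. A call has 1 to 8 rows; each row shifts and turns the commanded pose from where the row before left it; what a row does not reach is not made up. A row lasts 1/10 s, in which the tool goes at most 50 mm and 8.59 degrees, less where a joint would pass 70% of its speed; a pose out of reach is approached as far as the arm can. A call with a number of a shift or a turn outside -1 to 1 is refused whole. A call with a gripper value outside its range is refused whole. The fingers move at their own pace and stop on an object; "force" is the grip in N (left out, the last holds). Time passes only in rows, so rows that do not move let the fingers close. It gives the time, the measured TCP pose, the force, the opening and the grip force at its end, in the units of the state.
- state(): the state, without advancing time (a new reading comes with each control period).
- imaging.read_camera(name): name is "side" or "top" or "wrist"; returns (picture, depth): 384x512x3 uint8, red, green, blue; 384x512 float32, mm along the optical axis (not along the pixel's ray), 0 where there is no reading.
- imaging.calibration(name): a dict with "intrinsics" (3x3 intrinsics, pixels), "R" (3x3) and "t" (3): a world point X has camera coordinates R X + t. Camera axes: x right, y down, z forward; pixel columns grow to the right and rows downward; lengths in mm; the calibration is good to about 2 mm. The wrist camera is an equidistant fisheye: a pixel r from the principal point sees the ray r / f radians off the axis. A picture is of the moment at which its call begins: read the wrist's pose just before it. calibration takes no time and is no camera call; for the wrist camera it gives the pose at the moment of the call.
- workorder.sign_off(): hands the job in; it is judged then, once.
The state is a dict: "t": time; "joint_pos": joint angles; "qvel": joint speeds; "joint_efforts": joint torques, N m; "ee_pos": TCP position; "eef_rot": TCP orientation; "force": force on the tool from outside, world axes, zero at the start; "torque": the same for the moment, N m; "opening": opening from 0.0 (shut) to 1.0 (fully open); "finger_force": force on a finger pad.
Only numpy, scipy, OpenCV 4.12 (cv2) and the standard library are available. Lean on these libraries where they do the work, as an engineer would, in place of code of your own. Each camera call takes 0.05 s, during which the arm holds its last target. There are 200 camera calls.

## Working session

There is one attempt and no reset: what is moved stays moved. The work goes in short steps, Python scripts to look and compute and a tool call to move; the robot and the scene stay as the last step left them, time stands still between calls to the robot, and variables do not carry over. Pictures are saved under pics/ and viewed, at most 10 in all, crops included, and the job is handed in when it is done.

Besides the shell and the picture viewer there is one more tool, called as name([rows], argument=value, ...), one row to a line, values as JSON. jog_arm: Moves the arm, as the interface text tells. Shifts and turns lie within -1 to 1; 1 stands for 20 mm of shift or 8 degrees of turn. Its arguments: {"type":"object","properties":{"moves":{"type":"array","items":{"type":"array","items":{"type":"number","minimum":-1,"maximum":1}}},"force":{"type":"number"}},"required":["moves"]}

```bash
mkdir -p pics; cat > h.py <<'E'
import numpy as np, cv2
from station import state, imaging, workorder
def snap(n):
    c=imaging.calibration(n); p,d=imaging.read_camera(n)
    np.savez(f'pics/{n}.npz',p=p,d=d,K=c['intrinsics'],R=c['R'],t=c['t']); return p,d
def world(n,u,v,z=None):
    f=np.load(f'pics/{n}.npz'); K,R,t,d=f['K'],f['R'],f['t'],f['d']
    ray=np.linalg.solve(K,[u,v,1.])
    if z is None:
        w=d[int(v)-1:int(v)+2,int(u)-1:int(u)+2]; s=np.median(w)
        return R.T@(ray*s-t)
    C=-R.T@t; r=R.T@ray; return C+r*(z-C[2])/r[2]
E
python3 - <<'E'
from h import *
s=state(); print(s)
for n in('top','side'):
    p,d=snap(n); cv2.imwrite(f'pics/{n}0.png',cv2.resize(p[...,::-1],(800,600),interpolation=cv2.INTER_CUBIC))
    f=np.load(f'pics/{n}.npz'); print(n,f['K'],f['R'],f['t'])
E
```

```text
{'t': 0.0, 'joint_pos': array([-7.34544574e+01,  1.58467957e+01,  8.62941662e+01, -2.65237649e-03,
        7.79622451e+01, -6.93159502e+00]), 'qvel': array([ 0.05949348,  0.02784297,  0.12634764, -0.01874911,  0.00881262,
        0.08406787]), 'joint_efforts': array([-2.59512208e-04, -4.16775084e+01, -2.45800138e+01, -2.51852071e-04,
        1.09458243e-02, -5.25949044e-07]), 'ee_pos': array([ 228.9109374 , -526.89955288,  230.45526628]), 'eef_rot': array([[ 9.17215297e-01,  3.98391503e-01, -5.56369982e-04],
       [ 3.98391854e-01, -9.17213712e-01,  1.71382286e-03],
       [ 1.72462289e-04, -1.79359781e-03, -9.99998377e-01]]), 'force': array([ 1.00010947, -0.41274636, -0.97807489]), 'torque': array([-0.00173517, -0.00723167,  0.01236995]), 'finger_force': 0.0, 'opening': 1.0002403812734886}
top [[451.01287922   0.         256.12055877]
 [  0.         451.01287922 194.85213587]
 [  0.           0.           1.        ]] [[-1.93038465e-02 -9.99813517e-01 -5.40198061e-04]
 [-9.82211096e-01  1.90649218e-02 -1.86809776e-01]
 [ 1.86785239e-01 -3.07555872e-03 -9.82395957e-01]] [ -72.72151329  576.92761721 1151.71369829]
side [[464.28159193   0.         257.28461663]
 [  0.         464.28159193 195.37834832]
 [  0.           0.           1.        ]] [[ 0.30970432  0.95063796  0.01925352]
 [ 0.64888483 -0.19650982 -0.73507303]
 [-0.69500483  0.24014861 -0.67771449]] [ -85.4151665  -308.69995356 1704.52200575]
```

View pics/top0.png

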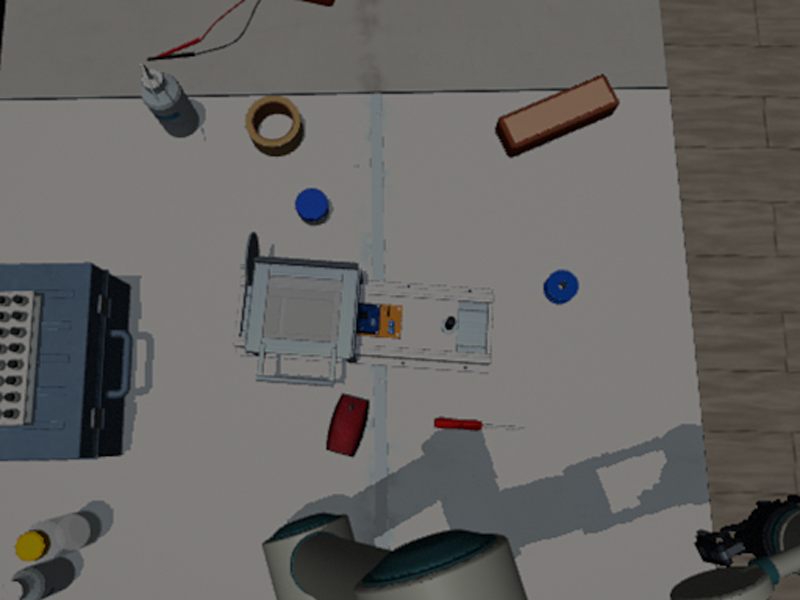

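View pics/side0.png

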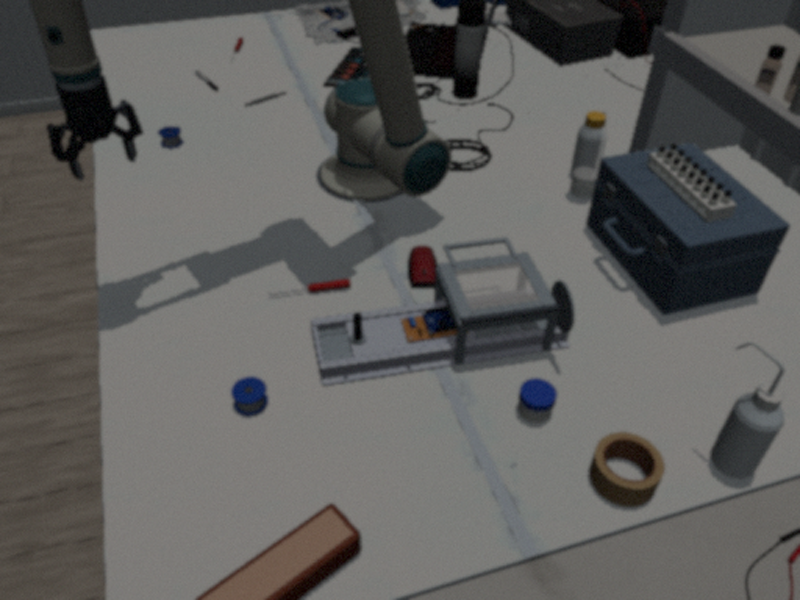

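The top view shows the hood at about (305,310), the lid bar at (298,380), the post at (450,323), the mouse at (347,425), the screwdriver at (460,424), the reel at (561,287) and the jar at (312,205). I'll enlarge the rig.

```bash
python3 - <<'E'
from h import *
f=np.load('pics/top.npz')['p']; cv2.imwrite('pics/topc.png',cv2.resize(f[140:260,150:330,::-1],None,fx=4.4,fy=4.4,interpolation=cv2.INTER_CUBIC))
f=np.load('pics/side.npz')['p']; cv2.imwrite('pics/sidec.png',cv2.resize(f[140:250,190:380,::-1],None,fx=4.2,fy=4.2,interpolation=cv2.INTER_CUBIC))
E
```

```text
(no output)
```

View pics/topc.png

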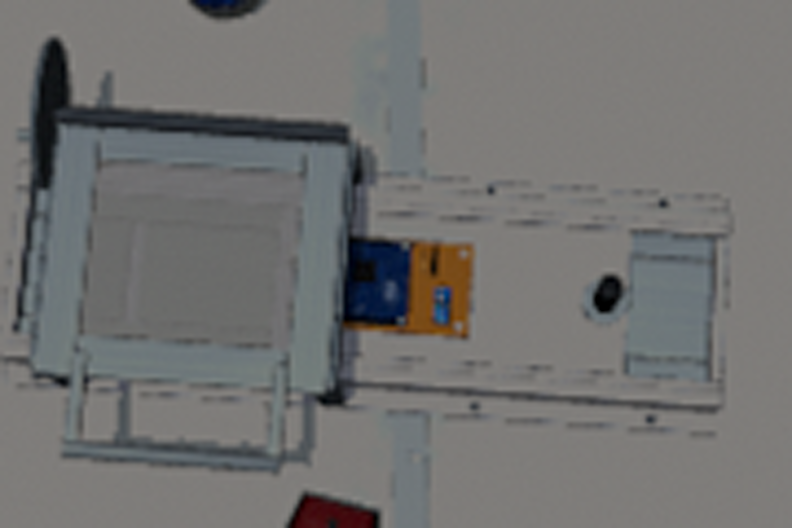

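View pics/sidec.png

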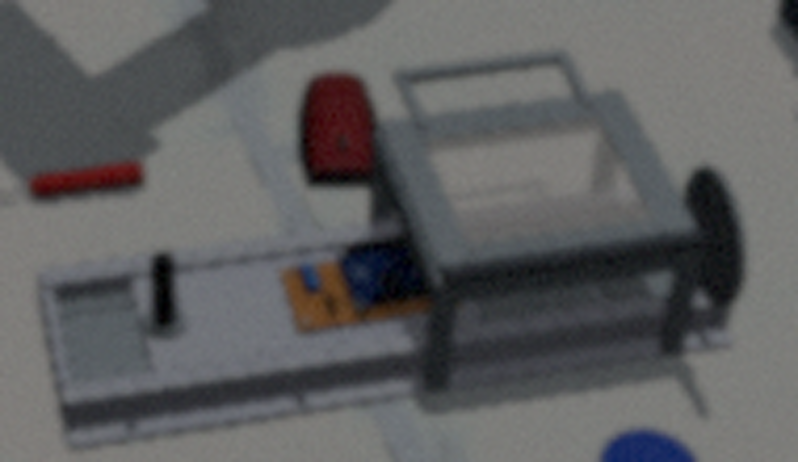

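The top crop shows the bar running from (63,452) to (278,465), the post top at (609,290) and the rail end corners at (730,200) and (720,408). In the side crop the post top is at (163,257) and the bar runs from (397,75) to (567,58).

```bash
python3 - <<'E'
from h import *
np.set_printoptions(precision=1,suppress=True)
T=lambda u,v,z=None: world('top',150+u/4.4-.4,140+v/4.4-.4,z)
S=lambda u,v,z=None: world('side',190+u/4.2-.4,140+v/4.2-.4,z)
for n,a in dict(barL=(63,452,106),barR=(278,465,106),post=(609,290,82),rail1=(730,200,30),rail2=(720,408,30),hoodfarL=(58,110,106),hoodfarR=(348,127,106),mouse=(310,495,30)).items(): print(n,T(*a),T(*a[:2]))
for n,a in dict(barR=(397,75,106),barL=(567,58,106),post=(163,257,82),hood_nearR=(378,125,106),hfarR=(435,278,100),hfarL=(700,235,100)).items(): print(n,S(*a),S(*a[:2]))
W=lambda u,v,z=None: world('top',u*.64,v*.64,z)
print('mouse',[W(u,v,20) for u,v in((340,395),(369,402),(328,448),(353,456))],'sd',W(435,423,10),W(481,425,10),W(523,429,5))
print('reel',W(561,287,30),'jar',W(312,205,49))
E
```

```text
barL [448.9 149.8 106. ] [458.1 171.3   0.2]
barR [439.2  27.3 106. ] [438.7  26.8 111.3]
post [ 540.3 -166.1   82. ] [ 540.4 -166.1   81.9]
rail1 [ 604.2 -247.2   30. ] [ 610.2 -251.1    1.5]
rail2 [ 474.6 -235.4   30. ] [ 476.9 -238.3    7.6]
hoodfarL [650.1 156.5 106. ] [648.9 155.7 110.2]
hoodfarR [636.4 -14.1 106. ] [634.8 -14.5 112.5]
mouse [426.6  15.1  30. ] [428.   16.8   8.7]
barR [435.8  27.  106. ] [313.6  79.    2.8]
barL [451.7 147.1 106. ] [454.9 145.3 108.7]
post [ 539.8 -168.4   82. ] [ 537.6 -167.8   79.9]
hood_nearR [482.7  -4.  106. ] [395.1  32.3  28.3]
hfarR [624.9 -18.3 100. ] [624.1 -18.   99.2]
hfarL [637.1 156.4 100. ] [645.9 150.3 109.4]
mouse [array([425.5,  22.5,  20. ]), array([412.6, -27.2,  20. ]), array([336.6,  43.2,  20. ]), array([322.5,   0.9,  20. ])] sd [ 375.1 -139.9   10. ] [ 370.2 -218.9   10. ] [ 362.1 -291.6    5. ]
reel [ 605.7 -366.7   30. ] jar [758.3  68.4  49. ]
```

jog_arm([
  [0.96, 1, 0, 0.48, 1],
  [0.96, 1, 0, 0.48, 1],
  [0.96, 1, 0, 0.48, 1],
  [0.96, 1, 0, 0.48, 1],
  [0.96, 1, 0, 0.48, 1],
  [0.96, 1, 0, 0.48, 1],
  [0.96, 1, 0, 0.48, 1],
  [0.96, 1, 0, 0.48, 1],
], force=20)

```text
t: 0.9
ee_pos: [383.2, -366.3, 230.9]
eef_rot: [[0.583, 0.813, -0.0], [0.813, -0.583, 0.001], [0.0, -0.001, -1.0]]
force: [-0.1, -0.8, 0.7]
opening: -0.001
finger_force: 0.0
```

jog_arm([
  [0.96, 1, -0.8, 0.48, 1],
  [0.96, 1, -0.8, 0.48, 1],
  [0.96, 1, -0.8, 0.48, 1],
  [0.96, 1, -0.8, 0.48, 1],
  [0.96, 1, -0.8, 0.48, 1],
  [0.96, 1, -0.8, 0.48, 1],
  [0.96, 1, -0.8, 0.48, 1],
  [0.96, 1, -0.8, 0.48, 1],
])

```text
t: 1.7
ee_pos: [536.7, -206.4, 102.3]
eef_rot: [[0.086, 0.996, -0.001], [0.996, -0.086, 0.0], [0.0, -0.001, -1.0]]
force: [0.9, 0.4, 0.3]
opening: 0.001
finger_force: 0.0
```

jog_arm([
  [0, 0, 0, 0, 1],
  [0, 0, 0, 0, 1],
])

```text
t: 1.9
ee_pos: [536.0, -206.9, 102.6]
eef_rot: [[0.088, 0.996, -0.002], [0.996, -0.088, 0.0], [0.0, -0.002, -1.0]]
force: [0.3, 0.0, 0.1]
opening: 0.003
finger_force: 0.0
```

jog_arm([
  [0, 0, -1, 0, 1],
  [0, 0, -1, 0, 1],
  [0, 0, -1, 0, 1],
  [0.04, 0.5, 0, 0, 1],
  [0.02, 0.3, 0, 0, 1],
  [0.02, 0.2, 0, 0, 1],
  [0.02, 0.2, 0, 0, 1],
])

```text
t: 2.6
ee_pos: [539.2, -183.8, 44.8]
eef_rot: [[0.088, 0.996, 0.003], [0.996, -0.088, -0.002], [-0.002, 0.003, -1.0]]
force: [0.1, -1.3, 0.6]
opening: 0.005
finger_force: 0.8
```

jog_arm([
  [0.03, 0.3, 0, 0, 1],
  [0.03, 0.3, 0, 0, 1],
  [0.03, 0.4, 0, 0, 1],
  [0.03, 0.4, 0, 0, 1],
  [0.03, 0.4, 0, 0, 1],
  [0.03, 0.4, 0, 0, 1],
])

```text
t: 3.2
ee_pos: [541.8, -138.6, 43.3]
eef_rot: [[0.088, 0.996, -0.0], [0.996, -0.088, 0.0], [0.0, -0.0, -1.0]]
force: [-0.6, -2.4, 0.5]
opening: 0.001
finger_force: 1.0
```

```bash
python3 - <<'E'
from h import *
s=state();print(s['ee_pos'],s['force'])
a,_=snap('top'); b,_=snap('side')
g=lambda p,x,y,w,h:cv2.resize(p[y:y+h,x:x+w,::-1],(600,300),interpolation=cv2.INTER_CUBIC)
cv2.imwrite('pics/push1.png',np.vstack([g(a,220,160,100,50),g(b,180,180,100,50)]))
E
```

```text
[ 541.83493663 -138.62758295   43.27638075] [-0.57447078 -2.40725762  0.50533794]
```

View pics/push1.png

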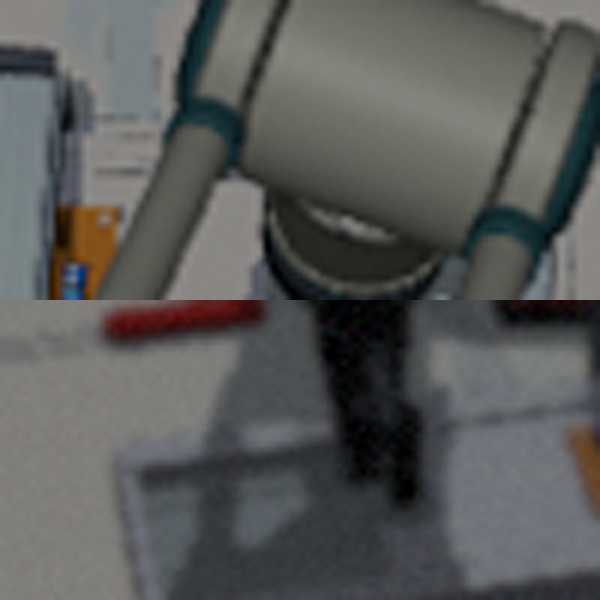

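The fingers are behind the post, whose base is at (405,490) in the lower crop, and they are in contact. I'll push on.

jog_arm([
  [0.03, 0.4, 0, 0, 1],
  [0.03, 0.4, 0, 0, 1],
  [0.03, 0.4, 0, 0, 1],
  [0.03, 0.3, 0, 0, 1],
  [0.02, 0.2, 0, 0, 1],
  [0.01, 0.15, 0, 0, 1],
  [0, 0.1, 0, 0, 1],
  [0, 0, 0, 0, 1],
])

```text
t: 4.1
ee_pos: [544.8, -100.0, 43.3]
eef_rot: [[0.089, 0.996, -0.0], [0.996, -0.089, 0.001], [0.001, -0.0, -1.0]]
force: [-0.1, -0.4, 0.4]
opening: -0.0
finger_force: 0.0
```

```bash
python3 - <<'E'
from h import *
np.set_printoptions(precision=1,suppress=True)
print(world('side',180+405/6,180+190/6,24))
s=state();print(s['ee_pos'],s['force'])
b,_=snap('side')
g=lambda p,x,y,w,h:cv2.resize(p[y:y+h,x:x+w,::-1],(750,500),interpolation=cv2.INTER_CUBIC)
cv2.imwrite('pics/push2.png',g(b,215,170,90,60))
E
```

```text
[ 537.9 -114.4   24. ]
[ 544.8 -100.    43.3] [-0.1 -0.4  0.4]
```

View pics/push2.png

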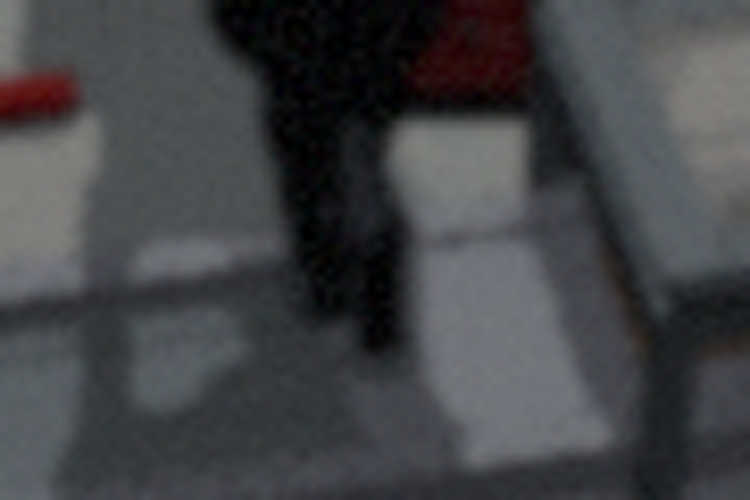

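The post stands just ahead of the fingers, at about (378,300). The remaining travel is about 20 mm, so I'll creep.

jog_arm([
  [0.01, 0.1, 0, 0, 1],
  [0.01, 0.1, 0, 0, 1],
  [0.01, 0.1, 0, 0, 1],
  [0.01, 0.1, 0, 0, 1],
])

```text
t: 4.55
ee_pos: [545.7, -92.4, 43.4]
eef_rot: [[0.089, 0.996, 0.0], [0.996, -0.089, -0.0], [-0.0, 0.0, -1.0]]
force: [0.3, -1.2, -0.6]
opening: -0.002
finger_force: 0.6
```

jog_arm([
  [0.01, 0.1, 0, 0, 1],
  [0, 0.1, 0, 0, 1],
])

```text
t: 4.75
ee_pos: [546.0, -88.3, 43.4]
eef_rot: [[0.088, 0.996, 0.0], [0.996, -0.088, -0.0], [-0.0, 0.0, -1.0]]
force: [-0.6, -2.5, 0.3]
opening: 0.001
finger_force: 0.6
```

jog_arm([
  [0, 0.05, 0, 0, 1],
  [0.01, 0.05, 0, 0, 1],
])

```text
t: 4.95
ee_pos: [546.0, -86.0, 43.3]
eef_rot: [[0.089, 0.996, -0.0], [0.996, -0.089, 0.0], [0.0, -0.0, -1.0]]
force: [-0.3, 0.3, 0.7]
opening: -0.001
finger_force: 0.0
```

```bash
python3 - <<'E'
from h import *
np.set_printoptions(precision=1,suppress=True)
print('prev',world('side',215+378/8.33,170+345/8.33,24))
s=state();print(s['ee_pos'],s['force'])
b,d=snap('side')
# carrier/post silhouette: plate height from depth near post, tail
w,dd=snap('wrist'); cv2.imwrite('pics/w.png',cv2.resize(w[...,::-1],(800,600)))
E
```

```text
prev [547.3 -79.9  24. ]
[546.  -86.   43.3] [-0.3  0.3  0.7]
```

View pics/w.png

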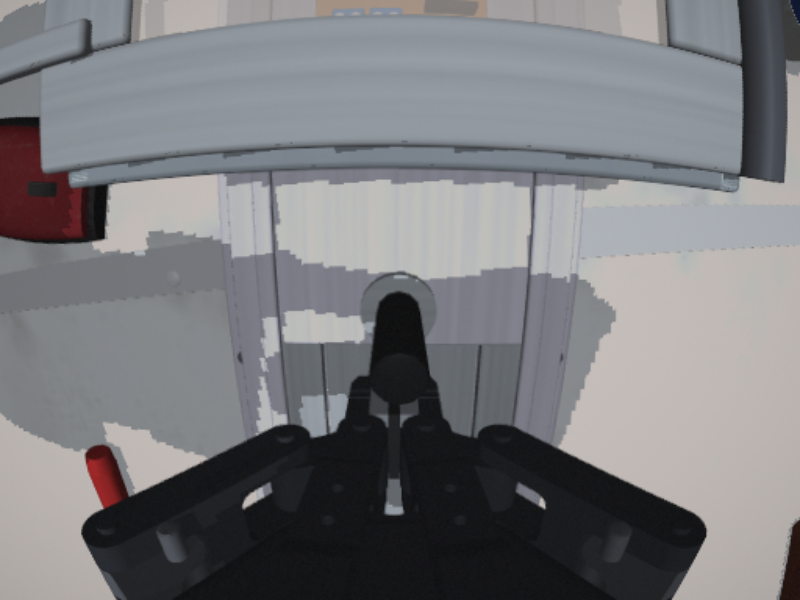

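The wrist view shows the post top at (400,378) just ahead of the shut fingers, with the plate visible around (400,230). Wrist depth gives the plate height (24 on the rail, 21 in the detent) and the post position.

```bash
cat >> h.py <<'E'
def wpt(u,v,w=3,f=None):
    f=f or np.load('pics/wrist.npz'); K,R,t,d=f['K'],f['R'],f['t'],f['d']
    x,y=(u-K[0,2])/K[0,0],(v-K[1,2])/K[1,1]; r=np.hypot(x,y)+1e-9
    ray=np.array([x/r*np.tan(r),y/r*np.tan(r),1])
    s=np.median(d[int(v)-w:int(v)+w+1,int(u)-w:int(u)+w+1]); return R.T@(ray*s-t)
def post():
    s=state(); p,d=snap('wrist')
    print('tcp',s['ee_pos'].round(1),'F',s['force'].round(1),'plate',wpt(256,145,6).round(1),wpt(290,190,3).round(1),'rail',wpt(148,150).round(1),'top',wpt(256,242).round(1))
E
python3 -c "
from h import *
post(); f=np.load('pics/wrist.npz')
for v in (104,112,130,145,160,230,242,248): print(v,wpt(256,v,1).round(1))"
```

```text
tcp [546.  -86.   43.3] F [-0.5  0.5  0.3] plate [552.4 -34.1  21.8] [570.  -62.2  21.5] rail [493.  -29.3  30.6] top [549.1 -64.4  79.6]
104 [553.5 -10.6 100.2]
112 [554.1 -15.7  21.6]
130 [553.2 -25.8  21.3]
145 [552.4 -34.2  21.6]
160 [551.7 -42.8  21.3]
230 [549.6 -59.2  79.2]
242 [549.1 -64.4  79.7]
248 [548.9 -67.3  79.4]
```

The plate height is about 21.3 and the post top about 79.5, and the push force has gone, so the carrier is seated in the detent. I'll back off, rise and go over to the bar.

jog_arm([
  [0, -0.5, 0, 0, 1],
  [0, -0.5, 0.5, 0, 1],
  [0, 0, 1, 0, 1],
  [0, 0, 1, 0, 1],
  [0, 0, 1, 0, 1],
  [0, 0, 1, 0, 1],
  [0, 0, 1, 0, 0.44],
  [0, 0, 1, 0, 0.44],
])

```text
t: 5.9
ee_pos: [546.1, -107.5, 175.0]
eef_rot: [[0.089, 0.996, 0.001], [0.996, -0.089, -0.001], [-0.001, 0.001, -1.0]]
force: [0.3, -0.9, -0.8]
opening: 0.275
finger_force: 0.0
```

jog_arm([
  [-0.6, 0.6, 0.9, 0, 0.44],
  [-0.6, 0.6, 0, 0, 0.44],
  [-0.6, 0.8, 0, 0, 0.44],
  [-0.6, 1, 0, 0, 0.44],
  [-0.6, 1, 0, 0, 0.44],
  [-0.6, 1, 0, 0, 0.44],
  [-0.6, 1, 0, 0, 0.44],
  [-0.6, 1, 0, 0, 0.44],
])

```text
t: 6.7
ee_pos: [447.7, 34.9, 190.1]
eef_rot: [[0.088, 0.996, -0.003], [0.996, -0.088, 0.0], [0.0, -0.003, -1.0]]
force: [-0.1, 0.2, 0.1]
opening: 0.277
finger_force: 0.0
```

jog_arm([
  [-0.3, 0.8, 0, 0, 0.44],
  [0, 0.8, 0, 0, 0.44],
  [0, 0.6, 0, 0, 0.44],
  [0, 0.4, 0, 0, 0.44],
  [0, 0, 0, 0, 0.44],
])

```text
t: 7.2
ee_pos: [443.6, 86.4, 190.9]
eef_rot: [[0.087, 0.996, -0.001], [0.996, -0.087, -0.0], [-0.0, -0.001, -1.0]]
force: [0.0, 0.1, -0.5]
opening: 0.28
finger_force: 0.0
```

```bash
python3 - <<'E'
from h import *
s=state();print(s['ee_pos'],s['opening'],s['force'])
w,dd=snap('wrist'); cv2.imwrite('pics/w2.png',cv2.resize(w[...,::-1],(800,600)))
f=np.load('pics/wrist.npz')
for v in (90,92,94): print(f['d'][v,200:300:20])
E
```

```text
[443.62323147  86.35237095 190.8931463 ] 0.28036637822901767 [ 0.01874017  0.08849751 -0.50760116]
[314.86237 316.08264 313.36597 315.05023 313.64   ]
[315.1297  316.77188 315.4559  314.011   316.41562]
[315.5083  314.77258 315.1755  316.22995 316.06802]
```

View pics/w2.png

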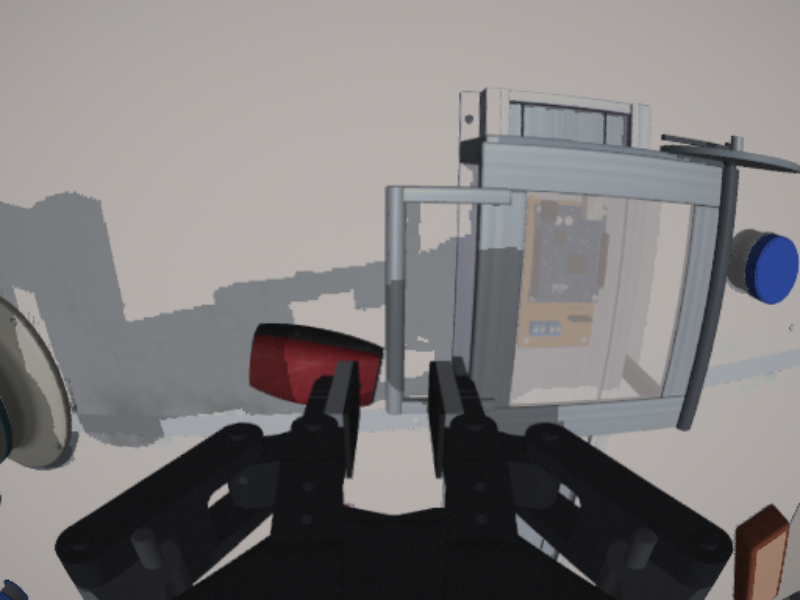

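The bar runs from (395,188) to (395,412), parallel to the fingers' plane, and centred between them.

```bash
python3 - <<'E'
from h import *
for u,v in((395,192),(395,230),(395,300),(395,370),(395,408)): print(wpt(u*.64,v*.64,1).round(1))
E
```

```text
[449.1 146.6 111.6]
[447.5 128.2 111.5]
[444.4  92.7 111.2]
[441.   54.  111.6]
[438.9  30.3 111.3]
```

jog_arm([
  [0.02, 0.1, -1, 0, 0.44],
  [0, 0, -1, 0, 0.44],
  [0, 0, -1, 0, 0.44],
  [0, 0, -1, 0, 0.44],
  [0, 0, -0.6, 0, 0.44],
  [0, 0, -0.4, 0, 0.44],
])

```text
t: 7.85
ee_pos: [444.0, 86.9, 90.2]
eef_rot: [[0.089, 0.996, -0.002], [0.996, -0.089, -0.0], [-0.001, -0.002, -1.0]]
force: [-0.0, 0.9, -0.3]
opening: 0.282
finger_force: 0.0
```

jog_arm([
  [0, 0, 0, 0, 1],
  [0, 0, 0, 0, 1],
  [0, 0, 0, 0, 1],
  [0, 0, 0, 0, 1],
], force=25)

```text
t: 8.25
ee_pos: [444.3, 87.0, 91.6]
eef_rot: [[0.088, 0.996, -0.0], [0.996, -0.088, -0.001], [-0.001, -0.0, -1.0]]
force: [-0.6, -1.6, -2.4]
opening: 0.105
finger_force: 25.4
```

```bash
python3 - <<'E'
import numpy as np
a=np.concatenate([np.linspace(0,.9,25),[.93,.96,.99,1.02,1.05]])
def rows(a):
    r=195*(1-np.cos(a)); P=np.c_[r*.9962,-r*.0875,195*np.sin(a)]/20
    P=np.round(P-P[0],2); print(np.diff(P,axis=0).round(2).tolist())
rows(a); rows(np.array([1.05,1.02,.99,.96,.93,.9,.875,.85]))
E
```

```text
[[0.01, -0.0, 0.37], [0.02, 0.0, 0.36], [0.03, -0.01, 0.36], [0.05, 0.0, 0.37], [0.06, 0.0, 0.36], [0.07, -0.01, 0.36], [0.09, -0.01, 0.35], [0.1, -0.01, 0.35], [0.12, -0.01, 0.35], [0.12, -0.01, 0.34], [0.14, -0.01, 0.34], [0.16, -0.01, 0.33], [0.16, -0.02, 0.33], [0.18, -0.01, 0.32], [0.19, -0.02, 0.31], [0.2, -0.02, 0.31], [0.21, -0.02, 0.29], [0.22, -0.02, 0.29], [0.23, -0.02, 0.28], [0.25, -0.02, 0.28], [0.25, -0.02, 0.26], [0.26, -0.02, 0.25], [0.27, -0.03, 0.24], [0.29, -0.02, 0.24], [0.23, -0.02, 0.18], [0.23, -0.02, 0.17], [0.24, -0.03, 0.16], [0.25, -0.02, 0.16], [0.25, -0.02, 0.15]]
[[-0.25, 0.02, -0.15], [-0.25, 0.02, -0.16], [-0.24, 0.02, -0.16], [-0.23, 0.03, -0.17], [-0.23, 0.02, -0.18], [-0.19, 0.01, -0.15], [-0.19, 0.02, -0.16]]
```

jog_arm([
  [0.01, 0, 0.37, 0, 1],
  [0.02, 0, 0.36, 0, 1],
  [0.03, -0.01, 0.36, 0, 1],
  [0.05, 0, 0.37, 0, 1],
  [0.06, 0, 0.36, 0, 1],
  [0.07, -0.01, 0.36, 0, 1],
  [0.09, -0.01, 0.35, 0, 1],
  [0.1, -0.01, 0.35, 0, 1],
])

```text
t: 9.05
ee_pos: [452.9, 86.3, 149.7]
eef_rot: [[0.088, 0.996, -0.0], [0.996, -0.088, -0.001], [-0.001, -0.0, -1.0]]
force: [-0.2, -5.2, -2.9]
opening: 0.103
finger_force: 24.7
```

jog_arm([
  [0.12, -0.01, 0.35, 0, 1],
  [0.12, -0.01, 0.34, 0, 1],
  [0.14, -0.01, 0.34, 0, 1],
  [0.16, -0.01, 0.33, 0, 1],
  [0.16, -0.02, 0.33, 0, 1],
  [0.18, -0.01, 0.32, 0, 1],
  [0.19, -0.02, 0.31, 0, 1],
  [0.2, -0.02, 0.31, 0, 1],
])

```text
t: 9.85
ee_pos: [477.3, 84.1, 202.2]
eef_rot: [[0.088, 0.996, -0.002], [0.996, -0.088, -0.001], [-0.001, -0.002, -1.0]]
force: [-3.9, -5.3, -0.9]
opening: 0.105
finger_force: 24.5
```

jog_arm([
  [0.21, -0.02, 0.29, 0, 1],
  [0.22, -0.02, 0.29, 0, 1],
  [0.23, -0.02, 0.28, 0, 1],
  [0.25, -0.02, 0.28, 0, 1],
  [0.25, -0.02, 0.26, 0, 1],
  [0.26, -0.02, 0.25, 0, 1],
  [0.27, -0.03, 0.24, 0, 1],
  [0.29, -0.02, 0.24, 0, 1],
])

```text
t: 10.65
ee_pos: [515.7, 80.6, 245.7]
eef_rot: [[0.088, 0.996, -0.004], [0.996, -0.088, -0.001], [-0.002, -0.004, -1.0]]
force: [-7.5, -5.1, 8.3]
opening: 0.103
finger_force: 24.8
```

jog_arm([
  [0.23, -0.02, 0.18, 0, 1],
  [0.23, -0.02, 0.17, 0, 1],
  [0.24, -0.03, 0.16, 0, 1],
  [0.25, -0.02, 0.16, 0, 1],
  [0.25, -0.02, 0.15, 0, 1],
  [0, 0, 0, 0, 1],
  [0, 0, 0, 0, 1],
  [0, 0, 0, 0, 1],
])

```text
t: 11.45
ee_pos: [541.4, 78.4, 263.0]
eef_rot: [[0.089, 0.996, 0.001], [0.996, -0.089, -0.001], [-0.001, 0.001, -1.0]]
force: [-4.1, -5.1, 5.9]
opening: 0.105
finger_force: 25.7
```

```bash
python3 - <<'E'
from h import *
s=state();print(s['ee_pos'],s['force'])
h=np.array([638.3,106]); b=np.array([s['ee_pos'][0],s['ee_pos'][2]+14.5])
print('angle',np.arctan2(b[1]-106,(638.3-b[0])/.9962), np.hypot(*(b-h)))
p,_=snap('side'); a,_=snap('top'); w,_=snap('wrist')
g=lambda p,x,y,w,h,o:cv2.resize(p[y:y+h,x:x+w,::-1],o,interpolation=cv2.INTER_CUBIC)
cv2.imwrite('pics/up.png',np.hstack([g(p,270,130,120,120,(400,400)),g(w,0,0,512,384,(400,400))]))
E
```

```text
[541.43242187  78.44868576 262.95594513] [-4.12867941 -5.06636777  5.87597704]
angle 1.0548999006225164 196.9275725048813
```

View pics/up.png

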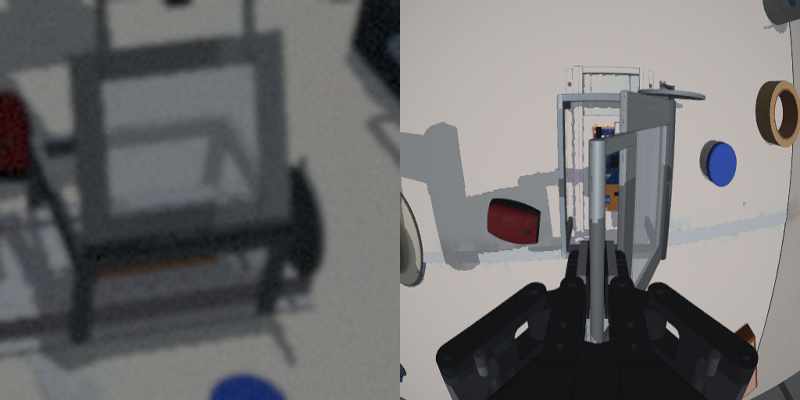

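The lid is up with the bar between the fingers, at (597,200) in the right half, and the mouse, jar and board look untouched. I'll check the angle independently with depth along the bar.

```bash
python3 - <<'E'
from h import *
for v in(150,165,180,200,220):
    p=wpt(252,v,1); q=p-[0,0,5]
    ex=np.array([.9962,-.0875]); H=np.array([638.3,71.4])
    dx=(H-q[:2])@ex; print(p.round(1),np.arctan2(q[2]-106,dx).round(3),np.hypot(dx,q[2]-106).round(1))
E
```

```text
[546.  134.1 280.3] 1.048 195.4
[545.4 127.6 280.5] 1.049 195.5
[544.8 120.8 280.3] 1.048 195.3
[543.9 111.6 280.2] 1.048 195.3
[543.1 101.9 280.4] 1.048 195.4
```

jog_arm([
  [-0.25, 0.02, -0.15, 0, 1],
  [-0.25, 0.02, -0.16, 0, 1],
  [-0.24, 0.02, -0.16, 0, 1],
  [-0.23, 0.03, -0.17, 0, 1],
  [-0.23, 0.02, -0.18, 0, 1],
  [-0.19, 0.01, -0.15, 0, 1],
  [-0.19, 0.02, -0.16, 0, 1],
  [0, 0, 0, 0, 1],
])

```text
t: 12.4
ee_pos: [509.7, 81.5, 239.4]
eef_rot: [[0.088, 0.996, 0.001], [0.996, -0.088, -0.001], [-0.001, 0.001, -1.0]]
force: [-3.1, -4.3, 4.1]
opening: 0.105
finger_force: 25.8
```

jog_arm([
  [0, 0, 0, 0, 1],
  [0, 0, 0, 0, 1],
  [0, 0, 0, 0, 1],
  [0, 0, 0, 0, 1],
  [0, 0, 0, 0, 1],
])

```text
t: 12.9
ee_pos: [510.1, 81.4, 239.8]
eef_rot: [[0.088, 0.996, 0.001], [0.996, -0.088, -0.001], [-0.001, 0.001, -1.0]]
force: [-3.9, -5.4, 3.8]
opening: 0.104
finger_force: 25.8
```

```bash
python3 - <<'E'
from h import *
s=state();print(s['ee_pos'],s['force'])
w,_=snap('wrist'); a,_=snap('top')
for v in(165,180,200):
  for u in (250,252,254):
    p=wpt(u,v,1); q=p-[0,0,5]
    dx=(np.array([638.3,71.4])-q[:2])@np.array([.9962,-.0875]); print(u,p.round(1),np.arctan2(q[2]-106,dx).round(3),np.hypot(dx,q[2]-106).round(1))
g=lambda p,x,y,w,h,o:cv2.resize(p[y:y+h,x:x+w,::-1],o,interpolation=cv2.INTER_CUBIC)
cv2.imwrite('pics/fin.png',np.vstack([g(a,130,100,240,180,(400,300)),g(w,0,0,512,384,(400,300))]))
E
```

```text
[510.08642075  81.40712433 239.75805619] [-3.85006063 -5.36149712  3.81964564]
250 [513.2 130.7 258. ] 0.847 196.1
252 [514.1 130.7 258. ] 0.851 195.5
254 [514.9 130.5 257.8] 0.853 194.8
250 [512.6 124.  257.7] 0.846 195.9
252 [513.5 123.9 257.7] 0.85 195.3
254 [514.3 123.8 257.6] 0.853 194.7
250 [511.7 114.8 257.6] 0.846 195.9
252 [512.6 114.6 257.5] 0.849 195.2
254 [513.5 114.6 257.6] 0.853 194.7
```

View pics/fin.png

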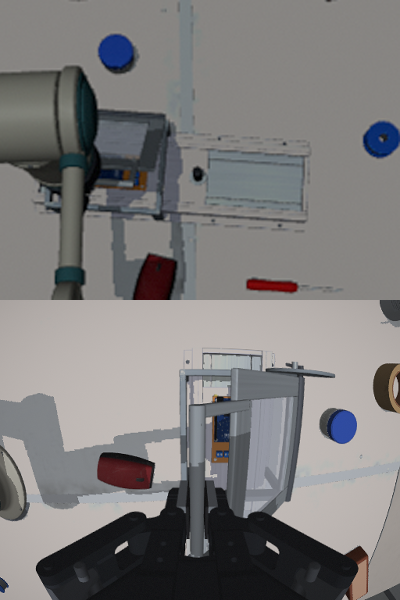

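The lid is held at 0.85 rad and the bystanders are where they were. The post is at (198,174) in the top view. One last check of its position before I hand in.

```bash
python3 - <<'E'
from h import *
p=world('top',248.8,204.4,79); e=np.array([.0875,.9962]); o=np.array([638.3,71.4])-75*np.array([.9962,-.0875])
print(p, (p[:2]-o)@e, world('top',248.8,204.4))
if abs((p[:2]-o)@e+140)<5: print(workorder.sign_off())
E
```

```text
[545.75284764 -64.21929425  79.        ] -143.20181676426333 [545.81307634 -64.2143847   78.64278897]
the job is handed in; nothing more can be done
None
```

The job is handed in: the board measured as seated in its detent, and the lid was still gripped at about 0.85 rad after being raised to about 1.05 rad; the mouse, screwdriver, jar and reel showed no visible change, and it took about 13 s of the 53 s allowed.

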